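Grease the pillow-block bearing with the push gun

TASK

Take the small push-type grease gun out of its pocket in the tray and press its coupler squarely, in line with the leaning grease nipple of the pillow-block bearing, until it snaps on. Then keep pushing in the same line, firmly but without ramming, until at least three quarters of the pump stroke is used (the nozzle has slid well into the gun), and finish while holding it pushed in like that, still gripping the gun and square on the nipple. Leave the other things on the counter and in the tray where they are.

Things in the scene. Friction and masses are not known exactly. Their poses are not given: they have to be found in the camera images.
- gun_grip (a point): Centre of the grip of the push grease gun, standing nose down in either wide tray pocket: metal cylinder 26 mm across, 118 mm long, black rear cap, 250 g, round. Point on its axis, 30 mm below the cap's top, 88 mm above the coupler mouth (nozzle out), 94 mm above the counter. z: along the gun to its rear (up). Body sits 14 mm, nozzle 40 mm more in the pocket: lift it 60 mm or more to clear.
- coupler_mouth (a point): Centre of the coupler's mouth at the gun's nose, on its axis; z points into it, to the gun's rear. Steel sleeve 17 mm across, 20 mm long, on a 9 mm tube; 13 mm funnel mouth narrowing to a 9.4 mm bore, four spring jaws 7 mm inside, seal 14 mm inside. Snaps on at about 5 to 7 N, its mouth some 9 to 12 mm past the nipple tip; then the tip meets the seal.
- nozzle (a joint): Pump stroke: how far the nozzle with its coupler has slid into the gun, m; 0 fully out, 0.015 fully in. A spring pushes it out with 9 N at the start of the stroke and 15 N at the end, so the coupler snaps on before the stroke begins.
- nipple_tip (a point): Tip of the bearing's only grease nipple; z points outward along its axis. It leans 25 degrees from vertical to the bearing's -x side (roughly towards the robot), 8 mm head, 5 mm groove, 20.5 mm long, tip about 146 mm above the counter. The coupler goes on along -z, its own z parallel to this z; snapped on, its mouth is at -14 mm on z.
- bearing_block: Grey cast pillow-block bearing, 140 (x) by 38 (y) mm, bolted on a fixed steel box-section rail 190 x 70 x 60 mm with cleats at its foot; 25 mm shaft stub, 130 mm long along y, axis 96.5 mm up; round housing of 34 mm radius about the shaft, top 131 mm up. Origin under the rail's middle, on the counter; z up. Fixed.
- tray_top (a point): Middle of the top face of the fixed grey pocket tray, 74 mm (x) by 150 mm (y) and 60 mm high; this point is 60 mm above the counter. Wide pockets of 31 mm diameter at y = -42 mm and +42 mm of this frame, a 19 mm pocket at the middle.
- cartridge_mid (a point): Bystander: middle of the white refill cartridge, 28 mm in diameter and 42 mm tall, in the other wide pocket; its top is 88 mm above the counter. Loose.
- spare_mid (a point): Bystander: middle of a spare steel coupler, 16 mm in diameter and 24 mm tall, in the tray's middle pocket; its top is 70 mm above the counter. Loose.
- spare_bearing_mid (a point): Bystander: centre of a loose spare bearing ring, 52 mm in diameter and 15 mm high, lying on the counter beyond the work.
- carton_mid (a point): Bystander: centre of a small closed cardboard carton 95 x 65 x 42 mm on the counter.
Mind the look-alikes: they are no part of the job. Of the things like the bearing_block, leave any that is red or turquoise; of the rest the larger one is meant.

How it is judged:
By the outcome, as a careful person would: the job done as asked, in the order asked, and still so for the second after the job is handed in, while the arm keeps its last pose, push and grip.
It also fails if it takes over 48 s, if anything falls off the work surface, if the arm or the gripper's body presses on something with over 40 N, if the wrist force passes 120 N, or if a joint passes its speed limit or range.

ROBOT

A 6-joint arm with a two-finger parallel gripper is mounted at the origin on the work surface. World frame = base frame: x ahead of the robot, y to its left, z up, the work surface at z = 0. Lengths are in mm, angles in rad, forces in N, time in s.
With the tool pointing down it reaches from about 275 to 825 mm from the base axis. Payload 4.9 kg.
Tool frame: the origin (TCP) lies at the very end of the fingers, on their centre line; the grasp point (between the pads) lies 19 mm behind it; z points along the fingers, y is the direction in which the jaws open and shut (so a half turn about z gives the same grasp; the last joint's range is limited). The gripper opens to 85 mm and grips with 20 to 120 N. Pads are 22 mm wide; open, the fingers measure 114 mm over their backs; the gripper's body (76 mm by 85 mm) begins 54 mm behind the grasp point. The pads swing forward as they close: fully open they stand 13 mm farther back than shut.
Start: joints at [-1.452, 0.326, -0.193, 1.052, 0, 1.437], TCP at [137.575, -532.533, 231.281] pointing down, gripper open.
Joint ranges: [-2.65, 2.65], [-0.97, 1.79], [-1.3, 1.35], [-1.93, 2.1], [-1.47, 1.37], [-3.14, 3.14]. Speed limits (rad/s): [2.57, 2.57, 3.14, 3.14, 3.14, 3.14].

INTERFACE

Orientations are given as [roll, pitch, yaw] about the fixed x, y, z axes, in that order (R = Rz(yaw) Ry(pitch) Rx(roll)).
In Python, from bench import bot, solve_ik, imaging gives the robot as it stands. Calls block until the motion is done:
- bot.move_ptp(position, orientation): joint-space move of the TCP to a pose.
- bot.movel(position, rot=None, max_speed=150, threshold=None): straight line of the TCP; rot=None keeps the orientation; max_speed is the mean speed in mm/s. With threshold (N) it stops when the force on the tool has changed by that much, and returns True; else False.
- bot.move_j(angles): joint-space move.
- bot.grip(opening, effort=None): opening from 0.0 (shut) to 1.0 (fully open); effort is the grip in N (None keeps the last); returns when the fingers have stopped.
- bot.dwell(seconds).
- solve_ik(position, orientation): joint angles nearest the present ones, or None.
- bot.get_state(): the state.
- imaging.capture(name): name is "side" or "top"; returns the picture (384x512x3 uint8, blue, green, red); there is no depth.
- imaging.camera_model(name): a dict with "K" (3x3 intrinsics, pixels), "k1" (the pictures are not rectified: a ray, as slopes to the right and down, at radius r is drawn at 1 + k1 r^2 times it, then the intrinsics apply), "position" and "rotation" of the camera in the world. Camera axes: x right, y up, looking along -z (the intrinsics and any distortion apply to the point x, -y, -z); pixel columns grow to the right and rows downward; lengths in mm; the calibration is good to about 2 mm. A picture is of the moment at which its call begins. camera_model takes no time and is no camera call.
A pose or a line that the arm cannot do raises bot.IKError and nothing moves.
- bot.sign_off(): hands the job in, once; it reports no verdict.
The state is a dict: "t": time; "qpos": joint angles; "joint_velocities": joint speeds; "effort": joint torques, N m; "tcp_pos": TCP position; "orientation": TCP orientation; "contact_force": force on the tool from outside, world axes, zero at the start; "wrist_torque": the same for the moment, N m; "opening": opening from 0.0 (shut) to 1.0 (fully open).
Only numpy, scipy, OpenCV 4.12 (cv2) and the standard library are available. Lean on these libraries where they do the work, as an engineer would, in place of code of your own. Each camera call takes 0.05 s, during which the arm holds its last target. There are 200 camera calls.

## Working session

There is one attempt and no reset: what is moved stays moved. The work goes in short steps, each a Python script; the robot and the scene stay as the last script left them, time stands still between calls to the robot, and variables do not carry over. Pictures are saved under pics/ and viewed, about 8 in all and at most 12, crops included, and the job is handed in when it is done.

```bash
mkdir -p pics; ls; python3 - <<'E'
from bench import bot, imaging
import cv2
for n in ("top","side"):
    cv2.imwrite(f"pics/{n}0.png",cv2.resize(imaging.capture(n),(800,600),interpolation=cv2.INTER_CUBIC))
    print(n,imaging.camera_model(n))
print(bot.get_state()["orientation"],bot.get_state()["t"])
E
```

```text
pics
top {'K': array([[443.91832202,   0.        , 249.36564947],
       [  0.        , 443.91832202, 199.31009624],
       [  0.        ,   0.        ,   1.        ]]), 'k1': 0.003943999439940234, 'position': array([ 516.26699677, -106.9832507 , 1045.69808802]), 'rotation': array([ 0.07425004, -0.01713749, -1.58104528])}
side {'K': array([[391.48337861,   0.        , 254.65746702],
       [  0.        , 391.48337861, 194.7929597 ],
       [  0.        ,   0.        ,   1.        ]]), 'k1': 0.01791409975816878, 'position': array([474.00957473, 643.48550339, 516.27042937]), 'rotation': array([ 1.07019824,  0.00330122, -2.9627267 ])}
[-3.14001593e+00 -2.39424094e-04  2.52813207e-01] 0.1
```

View pics/top0.png

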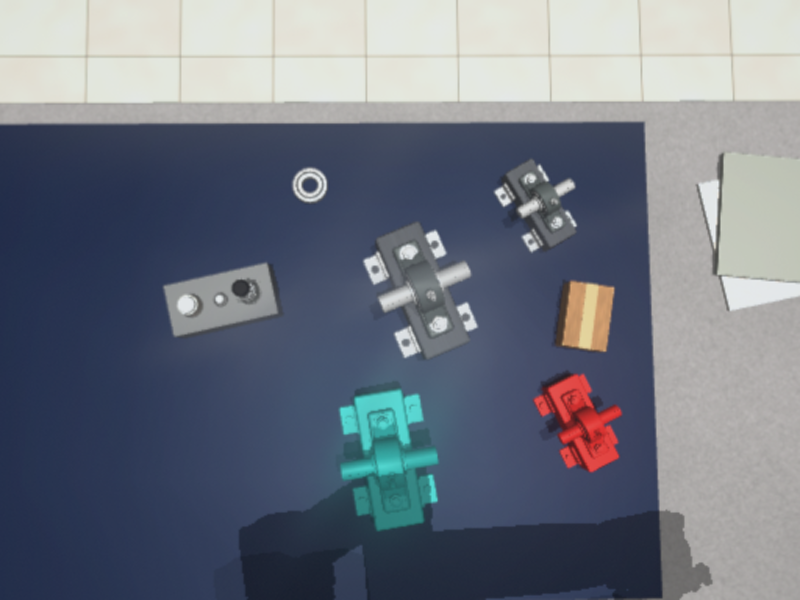

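View pics/side0.png

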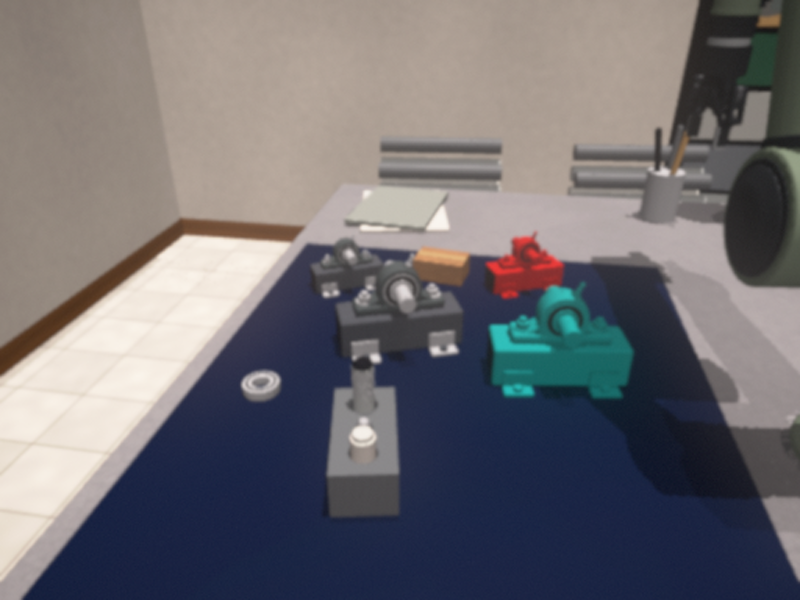

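Candidates for the bearing, in 800x600 top-view pixels: large grey (424,290), small grey (540,205), turquoise (388,455), red (580,422). The large grey one fits, because it is neither red nor turquoise and is the larger of the two greys. The gun, with its black cap, is at (243,290) in the far-right tray pocket and the cartridge is at (188,304). I'll confirm with an enlarged crop.

```bash
cat > h.py <<'E'
import numpy as np, cv2
from scipy.spatial.transform import Rotation as Ro
from bench import bot, imaging, solve_ik
CM={n:imaging.camera_model(n) for n in("top","side")}
def ray(n,u,v):
    c=CM[n];K=c["K"];d=np.array([(u-K[0,2])/K[0,0],(v-K[1,2])/K[1,1]]);p=d.copy()
    for _ in range(10): p=d/(1+c["k1"]*(p@p))
    w=Ro.from_euler("xyz",c["rotation"]).as_matrix()@[p[0],-p[1],-1]
    return c["position"],w/np.linalg.norm(w)
def onz(n,u,v,z):
    o,d=ray(n,u,v);return o+d*(z-o[2])/d[2]
def tri(a,b):
    o1,d1=ray("top",*a);o2,d2=ray("side",*b)
    s=np.linalg.lstsq(np.c_[d1,-d2],o2-o1,rcond=None)[0]
    p,q=o1+s[0]*d1,o2+s[1]*d2;return (p+q)/2,np.linalg.norm(p-q)
def proj(n,P):
    c=CM[n];K=c["K"];q=Ro.from_euler("xyz",c["rotation"]).as_matrix().T@(np.asarray(P,float)-c["position"])
    p=np.array([q[0],-q[1]])/-q[2];p=p*(1+c["k1"]*(p@p));return K[:2,:2]@p+K[:2,2]
def crop(n,x,y,w,h,s,img=None):
    i=imaging.capture(n) if img is None else img
    return cv2.resize(i[y:y+h,x:x+w],None,fx=s,fy=s,interpolation=cv2.INTER_CUBIC)
E
python3 - <<'E'
from h import *
a=crop("top",221,136,100,100,4);b=crop("side",205,145,100,100,4)
c=crop("top",95,160,100,50,4);d=crop("side",200,215,100,50,4)
cv2.imwrite("pics/c1.png",np.r_[np.c_[a,b],np.c_[c,d]])
# frame angle checks
for p in ((0,0,0),(500,0,0)): print(proj("top",p),proj("side",p))
T=imaging.capture("top").astype(int)
print(onz("top",243*.64,290*.64,120),onz("top",188*.64,304*.64,88))
m=(T.max(2)-T.min(2)<25)&(T.max(2)>60)&(T.max(2)<160)
m[:,:100]=0;m[:160]=0;m[225:]=0;m[:,185:]=0
cn=max(cv2.findContours(m.astype('uint8'),0,2)[0],key=cv2.contourArea);print("tray",r:=cv2.minAreaRect(cn),onz("top",*r[0],60))
bx=cv2.boxPoints(r);print([onz("top",*q,60).round(1)[:2] for q in bx])
E
```

```text
Traceback (most recent call last):
cv2.error: OpenCV(4.12.0) /io/opencv/modules/imgcodecs/src/loadsave.cpp:1058: error: (-215:Assertion failed) image.channels() == 1 || image.channels() == 3 || image.channels() == 4 in function 'imwrite_'
```

```bash
python3 - <<'E'
from h import *
a=crop("top",221,136,100,100,4);b=crop("side",205,145,100,100,4)
c=crop("top",95,160,100,50,4);d=crop("side",200,215,100,50,4)
cv2.imwrite("pics/c1.png",np.vstack([np.hstack([a,b]),np.hstack([c,d])]))
T=imaging.capture("top").astype(int)
print(onz("top",243*.64,290*.64,124),onz("top",188*.64,304*.64,88))
m=(T.max(2)-T.min(2)<25)&(T.max(2)>60)&(T.max(2)<160)
m[:,:100]=0;m[:160]=0;m[225:]=0;m[:,185:]=0
cn=max(cv2.findContours(m.astype('uint8'),0,2)[0],key=cv2.contourArea);r=cv2.minAreaRect(cn);print("tray",r,onz("top",*r[0],60))
bx=cv2.boxPoints(r);print([onz("top",*q,60).round(1)[:2] for q in bx])
E
```

```text
[615.00788575  71.36663633 124.        ] [600.0992018  153.74780536  88.        ]
tray ((142.49411010742188, 192.22352600097656), (36.66124725341797, 72.45477294921875), 77.47119140625) [607.32678827 112.47491121  60.        ]
[array([630.4, 199.6]), array([664.4,  43.1]), array([584.2,  25.4]), array([550.8, 181. ])]
```

View pics/c1.png

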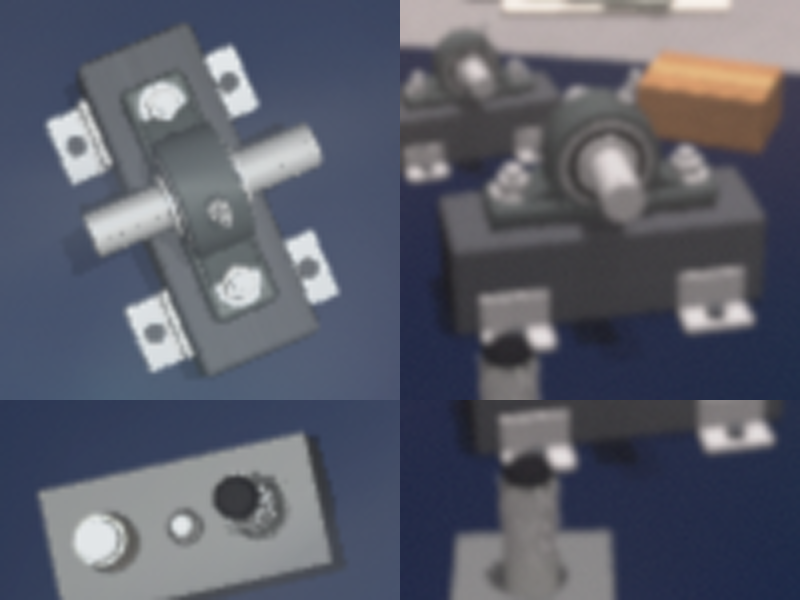

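The crops confirm it. The large grey bearing's nipple is at crop (220,210) in the top view, so pixel (276,188.5). In the side view it looks like the bright stub against the carton at crop (635,85). The gun's black cap is at crop (238,497). I'll compute the positions and zoom in on the nipple.

```bash
python3 - <<'E'
from h import *
T=lambda x,y:(221+(x+.5)/4-.5,136+(y+.5)/4-.5)
G=lambda x,y:(95+(x+.5)/4-.5,160+(y-400+.5)/4-.5)
b1,b2=[onz("top",*T(*p),85) for p in((162,100),(240,287))]
c=np.array([onz("top",*T(*p),60)[:2] for p in((80,70),(190,23),(317,325),(208,377))])
print("bolts",b1,b2,np.degrees(np.arctan2(*(b1-b2)[1::-1])))
print("rail",c.mean(0),[np.degrees(np.arctan2(*v[::-1])) for v in(c[0]-c[3],c[1]-c[2])],[np.linalg.norm(v) for v in(c[0]-c[3],c[0]-c[1])])
print("cart",onz("top",*G(105,540),88),"spare",onz("top",*G(182,526),70),"gun",onz("top",*G(238,497),124))
tc=np.array([onz("top",*G(*p),60)[:2] for p in((40,492),(305,433))]);v=tc[0]-tc[1];print("tray yaw from +y",np.degrees(np.arctan2(v[0],v[1])),np.linalg.norm(v))
P,e=tri(T(220,210),(205+635/4,145+85/4));print("nip",P,e)
yaw=np.arctan2(*(b1-b2)[1::-1]);o=c.mean(0)
E=np.array([o[0]-23.1*np.cos(yaw),o[1]-23.1*np.sin(yaw),146]);print("pred",E,proj("top",E),proj("side",E))
print("onz",onz("top",*T(220,210),146))
cv2.imwrite("pics/c2.png",np.hstack([crop("top",260,172,32,32,12),crop("side",345-195+200,150,32,32,12) if 0 else crop("side",346,150,32,32,12)])) if 0 else cv2.imwrite("pics/c2.png",np.hstack([crop("top",260,172,32,32,12),crop("side",346,150,32,32,12)]) if 0 else np.hstack([crop("top",260,172,32,32,12),crop("side",232+12,150,32,32,12)]))
E
```

```text
bolts [ 672.11381454 -150.75244096   85.        ] [ 569.41047829 -191.84314591   85.        ] 21.805915853710445
rail [ 620.87310082 -171.59549806] [np.float64(21.92592942767802), np.float64(21.8603767989462)] [np.float64(185.94270440373998), np.float64(67.43176227837608)]
cart [599.94825928 152.55741651  88.        ] spare [608.8717162  115.44951924  70.        ] gun [618.63796362  74.27570134 124.        ]
tray yaw from +y -12.282163229933737 149.91634624346088
nip [ 491.79932486 -154.91903128  184.75938502] 221.4533636111716
pred [ 599.42596409 -180.17630955  146.        ] [277.29469329 191.04053388] [265.15261456 162.48466692]
onz [ 605.4228485  -176.85769911  146.        ]
```

View pics/c2.png

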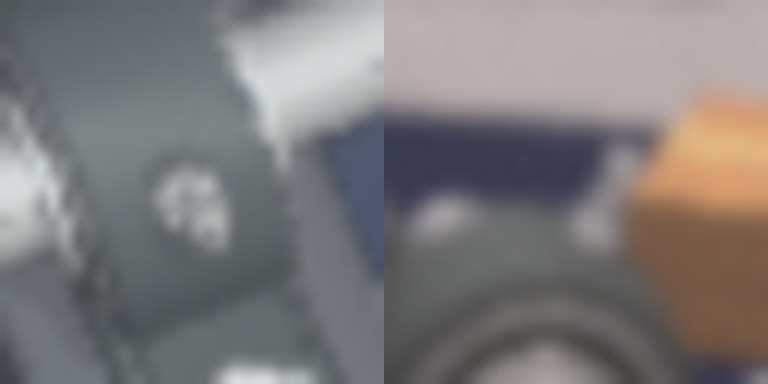

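The nipple tip in the side crop is near pixel (264.1,162.5), and in the top crop near (277.5,191.2). The tip predicted from the rail's middle projects to (265.2,162.5) and (277.3,191.0), so they agree. Next I'll check IK, then grasp and lift.

```bash
cat >> h.py <<'E'
PSI=np.radians(21.9); TIP=np.array([599.4,-180.2,146.])
N=Ro.from_euler("z",PSI).apply([-np.sin(np.radians(25)),0,np.cos(np.radians(25))])
def Rn(g): return (Ro.from_euler("z",PSI)*Ro.from_euler("y",-25,degrees=True)*Ro.from_euler("x",np.pi)*Ro.from_euler("z",g,degrees=True)).as_euler("xyz")
E
python3 - <<'E'
from h import *
T=imaging.capture("top")
m=(T.max(2)<60)&((T[...,0].astype(int)-T[...,2])<20); m[:,:145]=0;m[:,165:]=0;m[:175]=0;m[195:]=0
n,l,s,c=cv2.connectedComponentsWithStats(m.astype('uint8'));k=1+s[1:,4].argmax();print("cap",c[k],s[k],onz("top",*c[k],122))
for y in(102.3,-77.7): print(y,solve_ik([618,73,75],[np.pi,0,np.radians(y)]))
for g in range(-180,180,30):
    a=[solve_ik(TIP+N*d,Rn(g)) for d in(120,40)]
    print(g,[None if q is None else np.round(q,2) for q in a])
E
```

```text
cap [156.16666667 183.33333333] [152 180   7   9  18] [619.96010249  70.4361218  122.        ]
102.3 [-9.70929616e-04  5.93009615e-01 -1.93163540e-01  7.84623172e-01
  0.00000000e+00  1.35514990e+00]
-77.7 [-9.70929616e-04  5.93009615e-01 -1.93163540e-01  7.84623172e-01
  0.00000000e+00 -1.78644275e+00]
-180 [array([-0.67,  0.19, -0.4 ,  0.75,  0.37, -1.  ]), array([-0.61,  0.29, -0.46,  0.56,  0.36, -0.95])]
-150 [array([-0.67,  0.19, -0.4 ,  0.75,  0.37, -0.48]), array([-0.61,  0.29, -0.46,  0.56,  0.36, -0.42])]
-120 [array([-0.67,  0.19, -0.4 ,  0.75,  0.37,  0.04]), array([-0.61,  0.29, -0.46,  0.56,  0.36,  0.1 ])]
-90 [array([-0.67,  0.19, -0.4 ,  0.75,  0.37,  0.57]), array([-0.61,  0.29, -0.46,  0.56,  0.36,  0.63])]
-60 [array([-0.67,  0.19, -0.4 ,  0.75,  0.37,  1.09]), array([-0.61,  0.29, -0.46,  0.56,  0.36,  1.15])]
-30 [array([-0.67,  0.19, -0.4 ,  0.75,  0.37,  1.61]), array([-0.61,  0.29, -0.46,  0.56,  0.36,  1.67])]
0 [array([-0.67,  0.19, -0.4 ,  0.75,  0.37,  2.14]), array([-0.61,  0.29, -0.46,  0.56,  0.36,  2.2 ])]
30 [array([-0.67,  0.19, -0.4 ,  0.75,  0.37,  2.66]), array([-0.61,  0.29, -0.46,  0.56,  0.36,  2.72])]
60 [array([-0.67,  0.19, -0.4 ,  0.75,  0.37, -3.1 ]), array([-0.61,  0.29, -0.46,  0.56,  0.36, -3.04])]
90 [array([-0.67,  0.19, -0.4 ,  0.75,  0.37, -2.58]), array([-0.61,  0.29, -0.46,  0.56,  0.36, -2.52])]
120 [array([-0.67,  0.19, -0.4 ,  0.75,  0.37, -2.05]), array([-0.61,  0.29, -0.46,  0.56,  0.36, -1.99])]
150 [array([-0.67,  0.19, -0.4 ,  0.75,  0.37, -1.53]), array([-0.61,  0.29, -0.46,  0.56,  0.36, -1.47])]
```

```bash
python3 - <<'E'
from h import *
o=[np.pi,0,np.radians(102.3)]
bot.move_ptp([618.3,73,190],o)
print(bot.movel([618.3,73,76],max_speed=120,threshold=8),bot.get_state()["tcp_pos"])
bot.grip(0.0,80)
s=bot.get_state();print(s["opening"],s["contact_force"],s["wrist_torque"],s["tcp_pos"])
bot.movel([618.3,73,250],max_speed=120)
s=bot.get_state();print(s["opening"],s["contact_force"],s["wrist_torque"],s["t"])
T=TIP+N*(69+35); bot.move_ptp(T,Rn(-90)); bot.dwell(.3)
s=bot.get_state();print(s["opening"],s["contact_force"],s["tcp_pos"],T,s["t"])
a,b=imaging.capture("top"),imaging.capture("side");np.savez("v1.npz",a=a,b=b)
for P in(T,T-N*69,TIP):print(proj("top",P),proj("side",P))
cv2.imwrite("pics/v1.png",np.hstack([crop(0,235,140,80,100,5,a),crop(0,220,90,80,100,5,b)]))
E
```

```text
False [619.02912886  72.98198127  76.82937728]
0.2880843736405539 [ 0.34354887 -0.63883521  5.00261915] [0.06320081 0.00543791 0.00921611] [618.90550756  73.04986388  76.65660576]
0.28691891735598624 [-0.01722161 -0.84191844 -1.56471985] [ 0.01034974 -0.03618904  0.00740801] 6.7167
0.28593178204254266 [-0.24547137 -0.48914869 -2.74907504] [ 559.1787363  -195.62706572  240.21924128] [ 558.61946334 -196.59367063  240.25600985] 8.1
[290.77627968 208.48968737] [284.85047959 121.89534876]
[281.5059274  196.48935865] [271.60253651 149.20983994]
[277.30649467 191.05312289] [265.16525621 162.48134231]
```

View pics/v1.png

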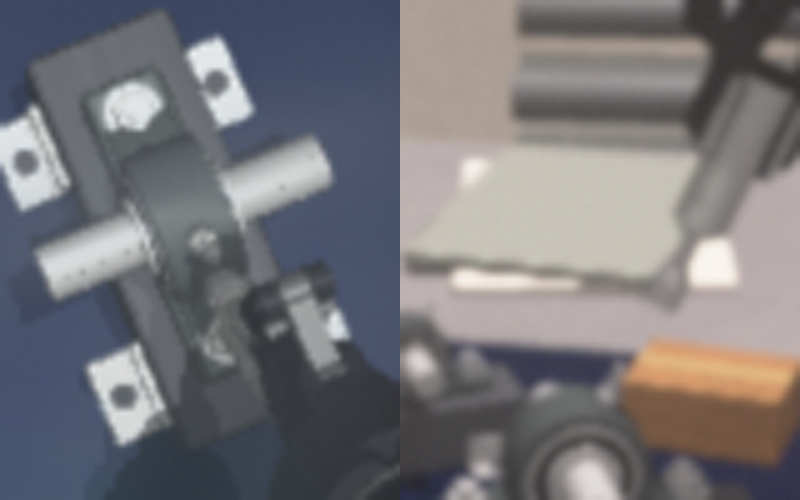

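The gun is held. In the side view the coupler mouth is near pixel (273,149). In the top view it is near (279,197), with the nipple at (276,189). I'll overlay the predicted outlines from the actual tool pose to measure the residuals.

```bash
cat >> h.py <<'E'
def tool():
    s=bot.get_state();R=Ro.from_euler("xyz",s["orientation"]).as_matrix();return np.array(s["tcp_pos"]),R
def overlay(n,img,x,y,w,h,s,items):
    c=crop(n,x,y,w,h,s,img)
    for C,ax,r,col in items:
        A=np.linalg.svd(np.array([ax]))[2][1:]
        for t in np.linspace(0,2*np.pi,16,endpoint=False):
            u=proj(n,C+r*(np.cos(t)*A[0]+np.sin(t)*A[1]));q=((u-[x,y]+.5)*s).astype(int)
            if (q>=0).all() and q[0]<c.shape[1] and q[1]<c.shape[0]: cv2.circle(c,tuple(int(i) for i in q),1,col,-1)
    return c
E
python3 - <<'E'
from h import *
v=np.load("v1.npz");p,R=tool();g=-R[:,2]
print("axis err deg",np.degrees(np.arccos(g@N)),bot.get_state()["t"], R[:,0],R[:,1])
M=p-g*69
it=[(M,g,8.5,(0,255,255)),(M+20*g,g,8.5,(0,255,255)),(M+60*g,g,13,(0,255,0)),(TIP,N,4,(0,0,255)),(TIP-15*N,N,4,(0,0,255))]
print(proj("top",M),proj("side",M))
cv2.imwrite("pics/v2.png",np.hstack([overlay("top",v["a"],258,172,40,50,10,it),overlay("side",v["b"],250,122,40,50,10,it)]))
E
```

```text
axis err deg 0.035602248450200616 8.2 [-3.74078941e-01  9.27396857e-01  1.25609562e-04] [0.84057133 0.33899938 0.4225154 ]
[281.16540915 196.33345941] [271.42347175 149.33510795]
```

View pics/v2.png

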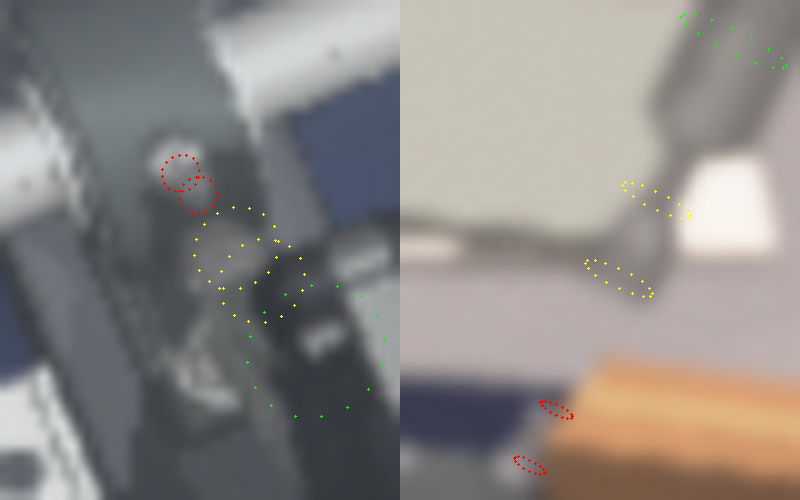

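The nipple matches to about 1 px. The gun's nose looks about 1.5 px off prediction in both views, which suggests it sits off-centre along tool x. I'll move it in the same tilt over plain blue mat and measure that offset cleanly.

```bash
python3 - <<'E'
from h import *
M=np.array([560.,-15,95]);print(proj("top",M),proj("side",M))
p,R=tool();P=M+N*69
bot.movel(p+[0,0,30]); bot.move_ptp(P+[0,0,60],Rn(-90)); bot.movel(P); bot.dwell(.4)
p,R=tool();g=-R[:,2];M=p-g*69;s=bot.get_state();print(p-P,s["t"],s["opening"])
a,b=imaging.capture("top"),imaging.capture("side");np.savez("v3.npz",a=a,b=b,p=p,R=R)
it=[(M,g,8.5,(0,255,255)),(M+20*g,g,8.5,(0,255,255)),(M+60*g,g,13,(0,255,0))]
um,us=proj("top",M).astype(int),proj("side",M).astype(int);print(um,us)
cv2.imwrite("pics/v3.png",np.hstack([overlay("top",a,um[0]-20,um[1]-20,40,50,10,it),overlay("side",b,us[0]-15,us[1]-40,40,50,10,it)]))
E
```

```text
[198.54206064 212.27331303] [271.59916529 220.33191789]
[ 0.32276473 -0.07558216  0.58539385] 10.25 0.2851370307899199
[198 212] [271 220]
```

View pics/v3.png

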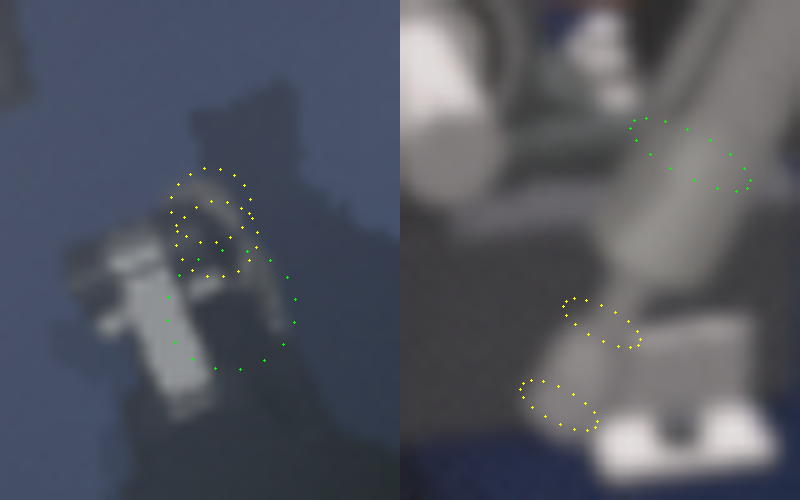

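The offsets look like about 1 px. I'll quantify them with intensity profiles across the gun axis in the stored images.

```bash
cat > prof.py <<'E'
from h import *
def prof(n,img,p,g,st,half=24,step=2):
    A=p-g*69+g*st; d=CM[n]["position"]-A; lat=np.cross(g,d);lat/=np.linalg.norm(lat)
    t=np.arange(-half,half+1,step); uv=np.float32([proj(n,A+lat*x) for x in t])
    v=cv2.remap(cv2.cvtColor(img,cv2.COLOR_BGR2GRAY),uv[None,:,0],uv[None,:,1],cv2.INTER_CUBIC)[0]
    return t,v,lat
if __name__=="__main__":
    v=np.load("v1.npz");w=np.load("v3.npz")
    # v1 tool pose
    p1=np.array([559.1787363,-195.62706572,240.21924128])
    for nm,n,img,p,sts in(("v1","side",v["b"],p1,(4,10,16,28,34,45,52,60)),("v3","side",w["b"],w["p"],(4,10,16,45,52)),("v3","top",w["a"],w["p"],(0,4,10)),("v1","top",v["a"],p1,(0,4,10))):
        for s in sts:
            t,x,l=prof(n,img,p,N,s)
            if s==sts[0]: print(nm,n,"lat",l.round(2),t[0],t[-1])
            print(s,*x)
E
python3 prof.py
```

```text
v1 side lat [-0.92  0.04 -0.39] -24 24
4 182 180 177 172 166 152 138 128 121 123 129 132 134 134 132 129 132 149 166 175 177 177 178 177 178
10 195 195 195 196 197 196 192 184 171 152 144 147 152 153 144 134 138 152 165 168 169 171 171 174 175
16 195 194 193 194 195 194 194 193 187 174 158 148 146 144 140 160 199 230 236 232 223 212 197 185 176
28 195 194 195 194 195 194 195 195 194 189 175 154 135 134 163 207 235 245 245 245 245 246 244 237 225
34 194 194 194 194 195 194 192 186 174 159 147 138 131 131 142 168 194 220 236 239 240 233 218 198 181
45 194 195 195 194 192 185 166 142 128 130 139 147 148 147 142 135 128 123 124 137 156 170 174 176 175
52 194 194 194 193 194 186 165 140 125 126 131 140 146 146 143 136 128 123 124 137 159 171 176 176 176
60 178 184 185 190 191 186 169 143 125 125 134 142 148 146 140 133 126 123 123 137 158 170 175 176 175
v3 side lat [-0.92  0.12 -0.38] -24 24
4 63 63 64 65 63 63 63 66 80 102 118 126 129 130 128 122 119 132 160 185 200 186 156 129 129
10 63 65 64 63 63 64 64 68 82 104 124 136 138 137 131 123 117 118 122 126 126 121 112 104 107
16 63 63 63 63 63 63 64 65 71 92 113 126 129 126 120 117 118 122 124 123 123 123 122 121 124
45 66 65 66 73 81 91 98 104 111 117 126 136 144 143 140 134 126 119 109 93 73 65 63 62 63
52 89 87 82 75 69 69 78 96 109 115 121 129 139 143 140 134 126 119 108 93 74 66 63 62 62
v3 top lat [-0.2   0.98  0.09] -24 24
0 80 74 67 66 66 66 67 67 67 71 85 99 98 80 68 70 69 69 72 81 81 78 81 81 80
4 74 69 66 66 66 66 66 66 66 75 91 97 83 68 66 69 68 68 73 85 87 84 85 82 77
10 68 65 65 65 65 65 66 65 65 77 95 84 68 66 72 76 75 73 87 100 102 98 95 89 78
v1 top lat [-0.59  0.79 -0.12] -24 24
0 84 84 83 100 112 113 115 114 96 84 95 114 120 115 116 118 112 113 96 81 78 78 85 86 93
4 84 85 85 99 109 113 115 117 109 98 106 120 121 122 121 119 112 116 99 79 78 78 86 86 87
10 84 84 81 87 105 112 114 117 113 97 103 111 122 118 115 112 110 102 90 79 78 78 79 85 90
```

Both views agree on the gun: it is offset about +3.3 mm along tool x (top +3.2; side +1.4, where 1.26 would follow from that) and has no visible tilt. Next is the same profile check on the nipple, which is unobstructed now.

```bash
python3 - <<'E'
from prof import *
for n in("side","top"):
    img=imaging.capture(n)
    for s in(2,-2,-5,-9,-13):
        t,x,l=prof(n,img,TIP+N*69,N,s,12,1)
        if s==2: print(n,l.round(2))
        print(s,*x)
    # along axis
    print("along +4..-20",*[cv2.remap(cv2.cvtColor(img,6),*[np.float32([[k]]) for k in proj(n,TIP+N*q)],cv2.INTER_CUBIC)[0,0] for q in range(4,-21,-2)])
    if n=="side": I=img
c=overlay("side",I,250,150,30,30,20,[(TIP,N,4,(0,0,255)),(TIP-15*N,N,4,(0,0,255))])
cv2.imwrite("pics/n.png",c)
E
```

```text
side [-0.92  0.04 -0.39]
2 132 128 123 117 112 108 106 104 102 100 97 101 107 118 135 147 161 167 169 171 170 171 171 171 171
-2 75 70 70 74 82 96 111 125 135 137 137 136 136 139 144 151 156 160 162 163 162 160 156 155 154
-5 60 60 61 65 77 90 106 122 133 141 143 143 145 146 148 149 149 149 147 144 140 134 130 128 127
-9 59 58 59 64 72 84 100 113 125 132 132 132 129 123 120 118 115 112 109 104 101 100 99 98 96
-13 59 61 65 73 83 99 112 123 132 134 132 128 122 113 107 102 98 96 95 94 94 94 93 93 93
along +4..-20 112 107 119 136 144 144 133 124 121 124 135 140 131
top [-0.6   0.79 -0.12]
2 103 103 103 104 103 102 104 103 108 126 145 152 145 135 124 111 101 97 95 95 95 96 96 95 94
-2 106 105 106 105 104 105 104 111 132 154 172 167 151 140 135 120 105 97 94 94 95 97 98 98 97
-5 107 107 107 107 107 105 110 125 146 167 178 176 166 159 147 124 108 98 95 95 96 98 99 99 98
-9 109 109 110 109 107 111 121 136 153 163 168 170 168 157 139 123 111 102 98 97 97 99 101 101 100
-13 113 113 111 110 111 114 125 142 151 155 158 157 153 147 138 137 139 124 105 95 97 100 102 102 102
along +4..-20 143 145 144 151 161 170 171 164 156 151 149 145 143
```

View pics/n.png

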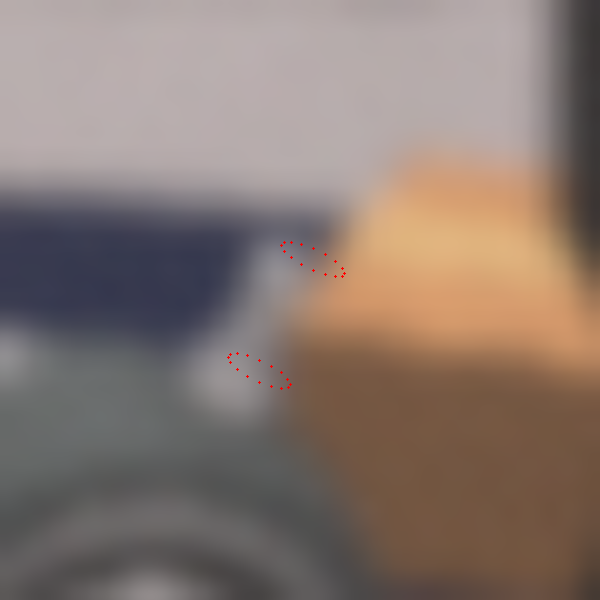

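In the side view the nipple sits about 2.6 mm to the left of the prediction, and in the top view about 1 mm. Solved together with the gun offset, the nipple is at +2.7 mm along tool y and the gun at +3.3 mm along tool x. I'll move to a corrected standoff and check.

```bash
cat >> h.py <<'E'
TX=np.array([-np.sin(PSI),np.cos(PSI),0]);TY=np.cross(TX,N)*-1
TY=TY if TY[0]>0 else -TY
TIP2=TIP+2.7*TY-.2*TX
def tgt(gap,ex=0,ey=0): return TIP2+N*(70.7+gap)+(ex-3.3)*TX+ey*TY
E
python3 - <<'E'
from prof import *
p,R=tool();bot.movel(p+[0,0,110]); bot.move_ptp(tgt(50),Rn(-90)); bot.movel(tgt(6),max_speed=60); bot.dwell(.4)
p,R=tool();e=p-tgt(6);print("err tx,ty,n",e@TX,e@TY,e@N)
bot.movel(2*tgt(6)-p,max_speed=20);bot.dwell(.4)
p,R=tool();e=p-tgt(6);s=bot.get_state();print("err",e@TX,e@TY,e@N,s["contact_force"],s["t"],np.degrees(np.arccos(-R[:,2]@N)))
a,b=imaging.capture("top"),imaging.capture("side")
M=p-N*70.7+3.3*TX
it=[(M,N,8.5,(0,255,255)),(TIP2,N,4,(0,0,255)),(TIP2-15*N,N,4,(0,0,255))]
cv2.imwrite("pics/v5.png",np.hstack([overlay("top",a,258,172,40,40,10,it),overlay("side",b,246,138,40,40,10,it)]))
for st in(5,10,15,28):print(st,*prof("side",b,M+N*69,N,st)[1])
for st in(4,10):print(st,*prof("top",a,M+N*69,N,st)[1])
E
```

```text
err tx,ty,n -0.12294524826476344 0.06463130146985875 0.19080189196630215
err 0.1353097575918409 -0.07110768167778617 -0.21246031181082795 [-0.40290753  0.58720151 -2.34108031] 14.0083 0.003856498679566707
5 179 178 177 177 176 176 173 161 147 136 133 134 134 130 126 129 145 165 178 183 186 187 187 187 185
10 179 179 179 178 178 178 174 162 147 137 135 138 137 136 130 129 140 157 166 169 170 170 172 174 177
15 170 175 176 176 179 178 175 167 157 144 141 142 143 138 132 134 148 164 173 175 174 172 172 172 170
28 138 132 130 129 123 121 124 126 127 128 127 127 127 132 144 161 172 177 177 177 178 177 177 177 176
4 81 84 102 110 117 106 86 81 90 109 118 119 119 116 116 109 99 78 71 75 83 83 77 73 80
10 85 84 96 109 111 111 98 78 89 108 115 123 120 120 111 104 95 74 69 68 75 79 75 72 83
```

View pics/v5.png

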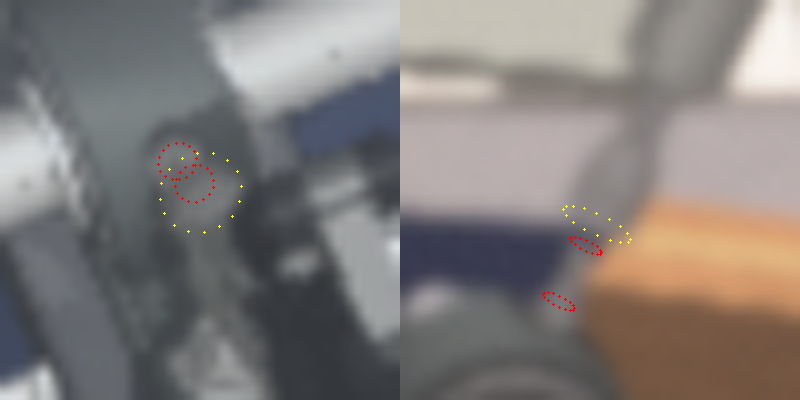

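The overlay matches. In the top view the coupler mouth ring is at (201,192), over the nipple at (195,184). In the side view the mouth is at (597,225), just above the tip at (586,246), and the coupler edges are centred to within 0.1 mm. Now I'll advance in small steps, watching the axial and lateral force.

```bash
cat >> h.py <<'E'
def F0():
    return np.array(bot.get_state()["contact_force"])
def rep(f0,tag):
    s=bot.get_state();p=np.array(s["tcp_pos"]);f=np.array(s["contact_force"])-f0;e=p-tgt(0)
    R=Ro.from_euler("xyz",s["orientation"]).as_matrix()
    print(tag,"pos tx %.2f ty %.2f gap %.2f | F tx %.1f ty %.1f n %.1f | tilt %.2f t %.2f"%(e@TX,e@TY,e@N,f@TX,f@TY,f@N,np.degrees(np.arccos(-R[:,2]@N)),s["t"]))
    return f@TX,f@TY,f@N,e@N
E
python3 - <<'E'
from h import *
f0=F0();print(f0);np.save("f0.npy",f0)
for gap in(3,1,-1,-2,-3,-4,-5,-6,-7,-8,-9):
    bot.movel(tgt(gap),max_speed=15);bot.dwell(.15)
    f=rep(f0,gap)
    if f[2]>9 or np.hypot(f[0],f[1])>5: break
E
```

```text
[ 0.21798972  0.22530723 -2.2769776 ]
3 pos tx -0.01 ty 0.01 gap 3.01 | F tx -0.0 ty -0.6 n -0.2 | tilt 0.00 t 14.60
1 pos tx -0.02 ty 0.01 gap 1.00 | F tx -0.6 ty -0.9 n 1.2 | tilt 0.00 t 15.03
-1 pos tx -0.01 ty -0.00 gap -1.00 | F tx 0.1 ty -0.0 n -0.4 | tilt 0.00 t 15.47
-2 pos tx 0.02 ty 0.02 gap -1.98 | F tx -0.2 ty 0.5 n 0.3 | tilt 0.00 t 15.87
-3 pos tx -0.02 ty 0.03 gap -2.98 | F tx -0.3 ty -0.9 n -0.2 | tilt 0.00 t 16.27
-4 pos tx -0.02 ty 0.01 gap -4.00 | F tx -0.2 ty 0.2 n 0.0 | tilt 0.00 t 16.67
-5 pos tx 0.00 ty -0.02 gap -5.03 | F tx -0.2 ty -0.4 n 0.8 | tilt 0.00 t 17.07
-6 pos tx -0.01 ty 0.03 gap -6.01 | F tx 0.7 ty 0.0 n 0.3 | tilt 0.00 t 17.47
-7 pos tx 0.01 ty 0.02 gap -6.98 | F tx 0.2 ty -0.7 n -0.6 | tilt 0.00 t 17.87
-8 pos tx -0.04 ty -0.04 gap -7.99 | F tx -0.6 ty -0.3 n 0.2 | tilt 0.01 t 18.27
-9 pos tx -0.02 ty -0.11 gap -8.99 | F tx -0.8 ty -1.5 n -0.4 | tilt 0.02 t 18.67
```

```bash
python3 - <<'E'
from h import *
f0=np.load("f0.npy")
for gap in np.arange(-10,-19,-1.):
    bot.movel(tgt(gap),max_speed=15);bot.dwell(.15)
    f=rep(f0,gap)
    if f[2]>9 or np.hypot(f[0],f[1])>6: break
E
```

```text
-10.0 pos tx -0.32 ty -0.06 gap -9.78 | F tx -0.3 ty -2.9 n 3.8 | tilt 0.04 t 19.07
-11.0 pos tx 0.28 ty 0.04 gap -11.41 | F tx -1.5 ty 1.0 n 0.1 | tilt 0.04 t 19.47
-12.0 pos tx 0.35 ty -0.23 gap -12.28 | F tx -0.8 ty -2.2 n -0.7 | tilt 0.05 t 19.87
-13.0 pos tx 0.26 ty -0.21 gap -13.38 | F tx -1.7 ty -0.7 n -6.1 | tilt 0.04 t 20.27
-14.0 pos tx -0.01 ty 0.01 gap -13.87 | F tx -0.2 ty -2.1 n -1.8 | tilt 0.01 t 20.67
-15.0 pos tx -0.08 ty 0.16 gap -14.86 | F tx -0.5 ty -1.1 n -0.2 | tilt 0.02 t 21.07
-16.0 pos tx -0.33 ty 0.28 gap -15.53 | F tx 1.1 ty -1.3 n 8.0 | tilt 0.05 t 21.47
-17.0 pos tx -0.33 ty 0.28 gap -16.41 | F tx 1.2 ty -2.1 n 9.2 | tilt 0.05 t 21.87
```

The force record shows a peak at gap -10, a drop after it (the snap), then seal contact near -15.3 at about 9 N, which matches the spring preload. I'll continue the pump stroke in the same line.

```bash
python3 - <<'E'
from h import *
f0=np.load("f0.npy")
for gap in np.arange(-19,-31,-2.):
    bot.movel(tgt(gap),max_speed=15);bot.dwell(.2)
    f=rep(f0,gap)
    if f[2]>16 or np.hypot(f[0],f[1])>7 or f[3]<-28.6: break
print(bot.get_state()["opening"])
E
```

```text
-19.0 pos tx -0.38 ty 0.31 gap -18.30 | F tx 1.0 ty -1.8 n 9.5 | tilt 0.06 t 22.35
-21.0 pos tx -0.39 ty 0.33 gap -20.25 | F tx 1.6 ty -2.4 n 11.2 | tilt 0.06 t 22.83
-23.0 pos tx -0.38 ty 0.35 gap -22.15 | F tx 1.5 ty -2.0 n 12.1 | tilt 0.07 t 23.32
-25.0 pos tx -0.39 ty 0.36 gap -24.09 | F tx 1.9 ty -2.0 n 12.9 | tilt 0.07 t 23.80
-27.0 pos tx -0.43 ty 0.36 gap -26.01 | F tx 1.7 ty -3.0 n 13.7 | tilt 0.07 t 24.28
-29.0 pos tx -0.42 ty 0.39 gap -27.93 | F tx 1.9 ty -3.4 n 13.9 | tilt 0.08 t 24.77
0.28566813442942807
```

```bash
python3 - <<'E'
from prof import *
f0=np.load("f0.npy")
bot.movel(tgt(-30.2),max_speed=10);bot.dwell(.5);rep(f0,"fin");bot.dwell(.5);rep(f0,"fin2")
a,b=imaging.capture("top"),imaging.capture("side")
p,R=tool();G=p+3.3*TX  # tool-fixed gun: body nose is 54-14=40 past... mark 
it=[(TIP2,N,4,(0,0,255)),(TIP2-14*N,N,8.5,(0,255,255)),(TIP2+6*N,N,8.5,(0,255,255))]
cv2.imwrite("pics/v6.png",np.hstack([overlay("top",a,248,162,40,50,10,it),overlay("side",b,246,128,40,50,10,it)]))
E
```

```text
fin pos tx -0.44 ty 0.42 gap -29.06 | F tx 1.8 ty -2.2 n 15.4 | tilt 0.08 t 25.53
fin2 pos tx -0.47 ty 0.38 gap -29.06 | F tx 1.8 ty -2.8 n 15.0 | tilt 0.08 t 26.03
```

View pics/v6.png

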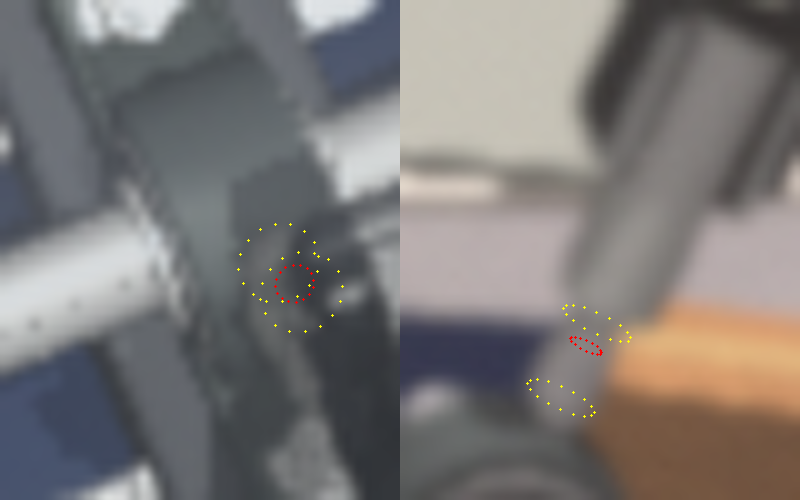

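In the side view the coupler is seated over the nipple around (565,395). The gun body's nose at about (600,310) is almost on the sleeve, so the nozzle tube has nearly disappeared into it. The force of 15 N is steady, so I'm handing in.

```bash
python3 - <<'E'
from h import *
rep(np.load("f0.npy"),"last");print(bot.get_state()["opening"])
bot.sign_off()
E
```

```text
last pos tx -0.44 ty 0.41 gap -29.07 | F tx 1.1 ty -2.1 n 14.8 | tilt 0.08 t 26.13
0.28862127428007345
the job is handed in; nothing more can be done
```

I took the gun from its tray pocket, pressed its coupler onto the nipple of the large grey bearing along the 25° line, and pushed on into the pump stroke. I handed the job in at 26 s with the gun still gripped and held pushed in.

- **Snap-on:** The stepwise readings rose to only about 4 N around 10 mm of engagement, then dropped, less than the quoted 5 to 7 N. I took this as the snap, since seal contact followed at about 8 to 9 N.
- **Stroke:** I estimate about 13.5 of 15 mm used. The axial force held steady at about 15 N, and the last side picture shows the nozzle tube almost gone into the body. The stroke was not measured directly.
- **Alignment:** The tool axis was 0.08° off my estimate of the nipple line, with about 0.6 mm of sideways offset and 2 to 3 N of side force.
- **Disagreement:** My first nipple estimate, taken from the rail's middle, was about 2.7 mm off what the side camera showed. The gun also sat 3.3 mm off-centre in the jaws. I corrected both before contact.
- **Other things:** I did not touch the other items on purpose, but I took no last picture of the tray to confirm it.

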